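Open the spring-loaded filter housing of a bench coolant circulator

ROBOT

A 6-joint arm with a two-finger parallel gripper is mounted at the origin on the work surface. World frame = base frame: x ahead of the robot, y to its left, z up, the work surface at z = 0. Lengths are in mm, angles in degrees, forces in N, time in s.
With the tool pointing down it reaches from about 300 to 850 mm from the base axis. Payload 4.2 kg.
Tool frame: the origin (TCP) lies between the finger pads; the fingertips stand 14 mm ahead of it and the grasp point (between the pads) lies 5 mm behind it (env.finger_overhang is the distance from the TCP to the fingertips, in mm); z points along the fingers, y is the line along which they close (so a half turn about z gives the same grasp; the last joint's range is limited). The gripper opens to 91 mm and grips with 3 to 60 N. Pads are 32 mm wide; open, the fingers measure 118 mm over their backs; the gripper's body (76 mm by 178 mm) begins 60 mm behind the grasp point.
Start: joints at [69.099, 18.312, 89.639, -0, 72.044, -1.146], TCP at [194.357, 541.172, 227.976] pointing down, gripper open.
Joint ranges: [-177.97, 177.97], [-48.28, 115.42], [12.27, 149.76], [-77.06, 257.06], [2.81, 150.46], [-146.56, 146.56]. Speed limits (degrees/s): [147.25, 147.25, 180, 180, 180, 180].

INTERFACE

Orientations are given as [roll, pitch, yaw] about the fixed x, y, z axes, in that order (R = Rz(yaw) Ry(pitch) Rx(roll)).
In Python, from workcell import status, cams, env, finder gives the robot as it stands.
- The arm moves only by the tool apply_moves, never from a script. Its argument "increments" is a list of rows, each a list of 7 numbers: the opening, from -1 (shut) to 1 (fully open), then the shift along the world's x, y, z in m, then the turn, a rotation vector about the world's x, y, z in degrees. In form: [[gripper, x, y, z, ax, ay, az], ...]. A call has 1 to 5 rows; each row shifts and turns the commanded pose from where the row before left it; what a row does not reach is not made up. A row lasts 1/12 s, in which the tool goes at most 41.7 mm and 7.16 degrees, less where a joint would pass 70% of its speed; a pose out of reach is approached as far as the arm can. A call with a gripper value outside its range is refused whole. The fingers move at their own pace and stop on an object; "newtons" is the grip in N (left out, the last holds). Time passes only in rows, so rows that do not move let the fingers close. It gives the time, the measured TCP pose, the force, the opening and the grip force at its end, in the units of the state.
- status.state(): the state, without advancing time (a new reading comes with each control period).
- cams.grab_frame(name): name is "scene" or "top"; returns a dict with "color" (384x512x3 uint8, red, green, blue), "intrinsics" (3x3 intrinsics, pixels), "k1" (the pictures are not rectified: a ray, as slopes to the right and down, at radius r is drawn at 1 + k1 r^2 times it, then the intrinsics apply), "R" (3x3) and "t" (3): a world point X has camera coordinates R X + t. Camera axes: x right, y down, z forward; pixel columns grow to the right and rows downward; lengths in mm; the calibration is good to about 2 mm. A picture is of the moment at which its call begins. There is no depth.
- env.job_done(): hands the job in; it is judged then, once.
Trained networks look in the newest picture that a camera, given by its name, has taken for a name from the list of things; names that differ only in an ending like _2 or _b are one class to them, and where a whole thing is asked for, a point or a joint stands for the part that bears it (a point fixed in the world has none). Each returns a list of dicts, best first, with "score" (0 to 1); they miss things now and then, are a little off and sometimes report something else, mostly with a low value. They report only what shows in the picture. A call takes as long as a camera call. They do not tell look-alikes from the thing itself.
- finder.boxes_of(query, camera): "rect" ([left, top, width, height] in pixels, round what is visible of it).
- finder.trace(query, camera): "pixels" (384x512 bool, what is visible of it) and "rect" ([left, top, width, height] in pixels, round what is visible of it).
The state is a dict: "time_s": time; "qpos": joint angles; "qvel": joint speeds; "effort": joint torques, N m; "ee_pos": TCP position; "ee_rot": TCP orientation; "force": force on the tool from outside, world axes, zero at the start; "torque": the same for the moment, N m; "gripper_width": finger opening in mm; "gripper_force": force on a finger pad.
Only numpy, scipy, OpenCV 4.12 (cv2) and the standard library are available. Lean on these libraries where they do the work, as an engineer would, in place of code of your own. Each camera call takes 0.05 s, during which the arm holds its last target. There are 200 camera calls.

TASK

Open the filter housing on top of the white coolant circulator: unscrew its blue cap anticlockwise with several turns of the wrist, following the thread so that its brittle neck is not pulled, pressed or levered, and keep the cap in hand as the thread lets go, because the spring under it will throw it off. Lift the cap clear and set it down gently, right way up and flat, inside the white tray; leave everything else where it is.

Things in the scene. Friction and masses are not known exactly. Their poses are not given: they have to be found in the camera images.
- circulator: white bench coolant circulator, fixed: a box 240 mm (x) by 200 mm (y), its deck 150 mm above the table. Origin at the centre of its underside, +z up, -x is its front with the display. The filter housing's upright axis is 55 mm in front of the origin (x = -55 mm, y = 0). Two hose couplings stand on the rear of the deck (x = 85 mm, y = +-50 mm, hoses up to 65 mm above the deck)
- neck: grey threaded plastic neck of the filter housing, fixed on the deck, 36 mm diameter, 28.6 mm high, on a black flange 66 mm diameter, 3 mm thick. Origin on its axis at deck height, +z up. Coarse right-hand thread: the cap climbs when turned anticlockwise seen from above; how far per turn is not known, follow it by feel. The cap has about 1 mm play; the thread cracks if loaded by more than 18 N
- cap: blue ribbed screw cap, 54 mm outside diameter, 30.6 mm high, open below, 60 g, white mark on top. Origin at the centre of its lower edge, +z up. At the start the lower edge is 5 to 10 mm above the deck. How tight it was done up varies: it leaves the thread after one to two turns, not known beforehand. The thread is self-locking: the cap stays where it is left while still on the thread
- neck_rim (a point): centre of the neck's rim, 28.6 mm above the deck. The white filter cartridge in the bore is pushed up against the cap by a spring, 7 N at first. The thread carries this load until it ends; then about 5 N comes on the hand, and the spring follows the cap 9 mm further, throwing it off if nobody holds it. The open cartridge stands 26 mm out of the rim
- cap_top (a point): centre of the cap's top face, 30.6 mm above the cap's origin
- tray: shallow white open tray, fixed: 150 mm (x) by 130 mm (y), 18 mm high, walls and floor 4 mm thick. Origin at the centre of its underside
- sample_case: flat black sample case, loose, 105 by 85 by 25 mm, 180 g. Origin at the centre of its underside. Not to be disturbed
- spare_filter: white spare filter cartridge standing upright, loose, 26 mm diameter, 58.5 mm high, 50 g. Origin at the centre of its underside. Not to be disturbed
- driver: screwdriver lying on the table, loose, 160 mm long along its x axis. Origin near its middle. Not to be disturbed
Things that resemble listed ones, but are neither listed nor needed, are in the scene too. Several things have the shape of the cap; the one meant has the colours described above.

How it is judged (in metres and radians):
On the way, in this order (a step that is already met when the one before it is completed fails the run):
1. the cap, held in the fingers, has come off the thread above the neck (z of cap in the frame of neck above 0.025 m and horizontal distance between cap and neck below 0.03 m and contact force between the fingers and cap above 0.5 N), for 0.1 s.
2. the cap is carried clear of the neck in the fingers (distance between cap and neck above 0.09 m and contact force between the fingers and cap above 0.5 N), for 0.1 s.
At the end, for the whole second after the job is handed in: The cap lies right way up (within 0.1 rad) and at rest on the floor of the white tray, wholly inside its walls (lower edge within 3 mm of the tray's floor), released (x of cap in the frame of tray between -0.046 and 0.046 m and y of cap in the frame of tray between -0.036 and 0.036 m and z of cap in the frame of tray below 0.007 m and angle between cap's own z axis and vertical below 0.1 rad and linear speed of cap below 0.01 m/s); the robot touches nothing.
It fails at once if the cap gets away: off the thread or in the air without the fingers on it (a drop of more than about 12 mm counts) (distance between cap and neck above 0.027 m and contact force between the fingers and cap below 0.05 N and height (world z) of cap above 0.016 m).
It fails at once if the brittle neck and its thread are loaded with more than 18 N by the cap (contact force between cap and neck above 18 N).
It fails at once if the cap is slammed down on the tray with more than 40 N (contact force between cap and tray above 40 N).
It fails at once if the sample case, the spare filter or the screwdriver is disturbed (shifted by more than 15 to 20 mm, or the filter knocked over) (distance of any of sample_case, spare_filter from where it was at the start of the episode above 0.015 m or angle between spare_filter's own z axis and vertical above 0.3 rad or distance of driver from where it was at the start of the episode above 0.02 m).
It also fails if it takes over 72 s, if anything falls off the work surface, if the arm or the gripper's body presses on something with over 40 N, if the wrist force passes 120 N, or if a joint passes its speed limit or range.

## Working session

There is one attempt and no reset: what is moved stays moved. The work goes in short steps, Python scripts to look and compute and a tool call to move; the robot and the scene stay as the last step left them, time stands still between calls to the robot, and variables do not carry over. Pictures are saved under pics/ and viewed, at most 10 in all, crops included, and the job is handed in when it is done.

Besides the shell and the picture viewer there is one more tool, called after ">>>" in YAML: its name, and indented under it one key for each argument. apply_moves: Moves the arm, as the interface text tells. Its arguments: {"type":"object","properties":{"increments":{"type":"array","items":{"type":"array","items":{"type":"number"}}},"newtons":{"type":"number"}},"required":["increments"]}

```bash
ls; mkdir -p pics
python3 - <<'E'
from workcell import status,cams,env,finder
import cv2,numpy as np
s=status.state();print({k:np.round(v,2).tolist() for k,v in s.items()}, env.finger_overhang)
ims=[]
for c in("scene","top"):
    f=cams.grab_frame(c);cv2.imwrite(f"pics/{c}0.png",f["color"][...,::-1]);print(c,f["intrinsics"],f["k1"],f["R"],f["t"])
    for q in("cap","cap_top","neck","circulator","tray","sample_case","spare_filter","driver"):
        print(c,q,[(round(b["score"],2),np.round(b["rect"]).tolist()) for b in finder.boxes_of(q,c)][:5])
E
```

```text
pics
{'time_s': 0.0, 'qpos': [69.1, 18.35, 89.71, 0.0, 72.05, -1.15], 'qvel': [0.02, 0.02, 0.01, -0.07, 0.04, -0.01], 'effort': [-0.0, -41.25, -23.2, 0.07, 0.05, -0.0], 'ee_pos': [194.17, 540.68, 227.12], 'ee_rot': [-179.9, -0.0, 160.25], 'force': [-0.38, 0.15, 0.43], 'torque': [0.01, -0.02, 0.0], 'gripper_force': 0.0, 'gripper_width': 91.27} 14.0
scene [[434.65264342   0.         255.98205181]
 [  0.         434.65264342 188.58255104]
 [  0.           0.           1.        ]] -0.12005890882127081 [[-0.33608866  0.9417568  -0.0117704 ]
 [ 0.71178783  0.24579497 -0.65798398]
 [-0.61676778 -0.22951898 -0.75293993]] [ 184.2870255  -326.05140271 1489.76292527]
scene cap [(0.8, [233.0, 192.0, 24.0, 29.0]), (0.75, [310.0, 217.0, 23.0, 28.0]), (0.62, [182.0, 199.0, 21.0, 24.0])]
scene cap_top [(0.85, [314.0, 220.0, 19.0, 22.0]), (0.8, [236.0, 194.0, 22.0, 29.0]), (0.78, [188.0, 200.0, 16.0, 25.0])]
scene neck [(0.58, [232.0, 208.0, 27.0, 16.0]), (0.23, [176.0, 183.0, 123.0, 161.0])]
scene circulator [(0.58, [174.0, 184.0, 125.0, 158.0])]
scene tray [(0.71, [366.0, 196.0, 54.0, 50.0])]
scen
[... 484 characters left out ...]
 [243.0, 145.0, 22.0, 24.0]), (0.72, [235.0, 206.0, 17.0, 23.0]), (0.63, [190.0, 198.0, 21.0, 22.0]), (0.57, [271.0, 209.0, 22.0, 19.0]), (0.51, [303.0, 176.0, 21.0, 19.0])]
top cap_top [(0.87, [231.0, 209.0, 18.0, 18.0]), (0.86, [272.0, 206.0, 15.0, 23.0]), (0.82, [190.0, 201.0, 21.0, 17.0]), (0.8, [241.0, 144.0, 24.0, 26.0]), (0.63, [304.0, 177.0, 20.0, 19.0])]
top neck [(0.51, [244.0, 156.0, 22.0, 14.0])]
top circulator [(0.81, [214.0, 83.0, 79.0, 108.0])]
top tray [(0.97, [121.0, 207.0, 56.0, 66.0])]
top sample_case [(0.96, [362.0, 211.0, 44.0, 45.0])]
top spare_filter [(0.39, [239.0, 251.0, 13.0, 10.0])]
top driver [(0.86, [308.0, 230.0, 14.0, 45.0]), (0.59, [120.0, 208.0, 57.0, 63.0])]
```

View pics/scene0.png

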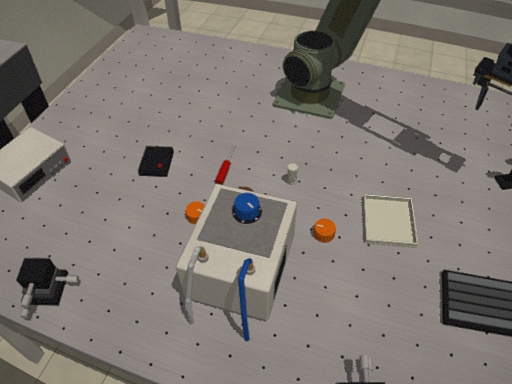

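View pics/top0.png

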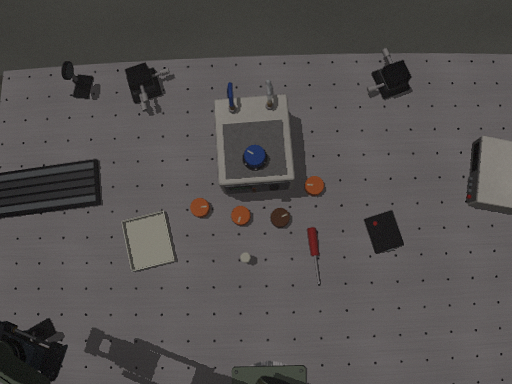

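The blue-capped housing is on the circulator: scene (247,205), top (254,156). The look-alikes are the orange caps at top (200,207), (241,215) and (314,185), and the brown one at (280,217). Only the blue one on the white circulator fits. The tray is at top (149,240).

```bash
cat > h.py <<'E'
from workcell import status,cams,env,finder
import cv2,numpy as np
from scipy.optimize import least_squares
def dist(f): return np.array([f["k1"],0,0,0,0.])
def ray(f,uv):
    p=cv2.undistortPoints(np.array([[uv]],float),f["intrinsics"],dist(f)).ravel()
    R=np.array(f["R"]);return -R.T@f["t"], R.T@np.r_[p,1]
def onz(f,uv,z):
    c,d=ray(f,uv);return c+d*(z-c[2])/d[2]
def proj(f,X):
    return cv2.projectPoints(np.array(X,float).reshape(-1,3),cv2.Rodrigues(np.array(f["R"]))[0],np.array(f["t"]),f["intrinsics"],dist(f))[0].reshape(-1,2)
def tri(fs,uvs):
    r=least_squares(lambda X:np.concatenate([proj(f,X)[0]-u for f,u in zip(fs,uvs)]),[500,100,150.]);return r.x,np.abs(r.fun).max()
E
python3 - <<'E'
from h import *
F={c:cams.grab_frame(c) for c in("scene","top")}
cen={}
for c,f in F.items():
    hsv=cv2.cvtColor(f["color"],cv2.COLOR_RGB2HSV)
    m=cv2.inRange(hsv,(105,120,40),(128,255,255))
    n,l,st,ce=cv2.connectedComponentsWithStats(m)
    for i in range(1,n):
        if st[i,4]>60: print(c,st[i],ce[i].round(1))
    for q in("tray","circulator","sample_case","spare_filter","driver"):
        t=finder.trace(q,c)
        if not t: continue
        cs,_=cv2.findContours(t[0]["pixels"].astype(np.uint8),0,2);k=max(cs,key=cv2.contourArea)
        r=cv2.minAreaRect(k);cen[c,q]=r[0]
        print(c,q,np.round(r[0],1),np.round(r[1],1),round(r[2],1))
        if q=="tray":
            P=np.array([onz(f,b,18)[:2] for b in cv2.boxPoints(r)]);print(P.round(),P.mean(0).round(1))
            Q=np.array([onz(f,b[0],18)[:2] for b in k]).astype(np.float32);print("metric",cv2.minAreaRect(Q))
        if q=="circulator" :
            Q=np.array([onz(f,b[0],150)[:2] for b in k]).astype(np.float32);print("metric",cv2.minAreaRect(Q))
        if q in("spare_filter","driver","sample_case"): print(q,onz(f,r[0],20).round())
crop=F["scene"]["color"][180:280,165:345,::-1];c2=F["top"]["color"][90:200,200:340,::-1]
a=cv2.resize(crop,(800,444//2*2),interpolation=cv2.INTER_CUBIC)[:, :]
a=cv2.resize(crop,(400,222),interpolation=cv2.INTER_CUBIC);b=cv2.resize(c2,(700,550),interpolation=cv2.INTER_CUBIC)
cv2.imwrite("pics/crop1.png",b)
E
```

```text
scene [234 193  26  28 565] [246.2 206.4]
scene [238 259  14  82 419] [243.5 297. ]
scene tray [389.5 220. ] [52. 53.] 90.0
[[407. 257.]
 [359. 395.]
 [531. 414.]
 [573. 288.]] [467.5 338.6]
metric ((469.2431640625, 339.31304931640625), (161.56179809570312, 135.44337463378906), 12.73257064819336)
scene circulator [232.6 259. ] [105.6 148.3] 17.5
metric ((770.0162353515625, 34.96363067626953), (345.20452880859375, 217.02549743652344), 2.2022080421447754)
scene sample_case [155.9 160.5] [32.9 30.9] 3.8
sample_case [ 477. -335.   20.]
scene spare_filter [291.5 173.5] [21.  9.] 90.0
spare_filter [399.  53.  20.]
scene driver [223.7 171.3] [ 8.5 26. ] 23.2
driver [ 453. -131.   20.]
top [228  83   5  23  83] [229.9  93.4]
top [244 145  21  21 331] [254.4 155. ]
top tray [147.2 241.3] [54.  47.1] 77.3
[[520. 424.]
 [547. 288.]
 [395. 253.]
 [368. 386.]] [457.3 337.5]
metric ((457.3487854003906, 336.628173828125), (155.27944946289062, 136.41519165039062), 12.506207466125488)
top circulator [253. 136.] [111.8  76. ] 86.2
metric ((723.0545654296875, 22.930435180664062), (308.8649597167969, 201.59817504882812), 2.8844947814941406)
top sample_case [383.7 231.9] [37.6 31.6] 71.6
sample_case [ 464. -340.   20.]
top driver [312.6 241.9] [28.6  8.8] 81.9
driver [ 443. -135.   20.]
```

View pics/crop1.png

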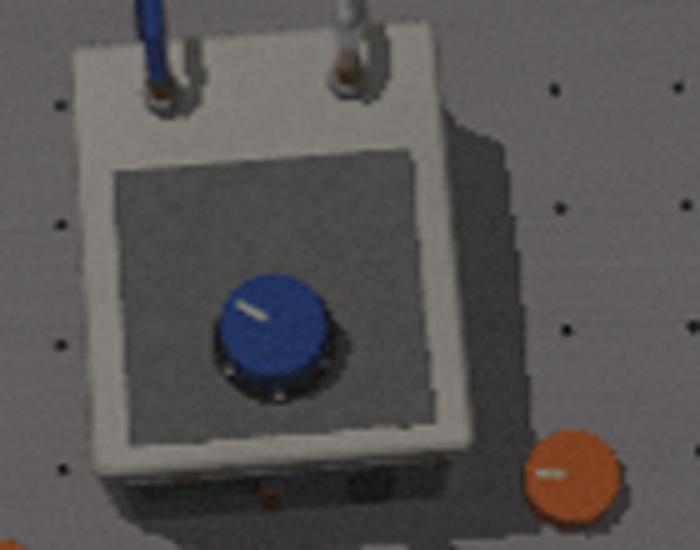

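The crop confirms the blue cap with its white mark, at top-camera pixel (254.8,155.4). Next I'll fit its centre with the cylinder model in both views and check it against the deck corners.

Run:
```python
from h import *
F={c:cams.grab_frame(c) for c in("scene","top")}
a=np.linspace(0,2*np.pi,60,endpoint=False);ring=np.c_[np.cos(a)*27,np.sin(a)*27,0*a]
ms={}
for c,f in F.items():
    hsv=cv2.cvtColor(f["color"],cv2.COLOR_RGB2HSV)
    m=cv2.inRange(hsv,(105,90,25),(130,255,255));n,l,st,ce=cv2.connectedComponentsWithStats(m)
    i=min(range(1,n),key=lambda i:np.hypot(*(ce[i]-((247,206) if c=="scene" else (254,155))))+(st[i,4]<60)*999)
    ms[c]=l==i;print(c,st[i])
def cost(p,c=None):
    t=0
    for c in ([c] if c else F):
        P=np.vstack([ring+[p[0],p[1],p[2]],ring+[p[0],p[1],p[2]+30.6]])
        h=cv2.convexHull(proj(F[c],P).astype(np.float32))
        m=np.zeros((384,512),np.uint8);cv2.fillConvexPoly(m,np.round(h*256).astype(np.int32),1,shift=8)
        # soft: supersample-free symmetric difference
        t+=(m.astype(bool)^ms[c]).sum()
    return t
import itertools
for c in(None,"scene","top"):
  for z in(155,157.5,160):
    C=[(cost((x,y,z),c),x,y) for x in np.arange(605,660,1.) for y in np.arange(0,50,1.)]
    b=min(C)[0];B=np.array([k[1:] for k in C if k[0]<=b+1]);print(c,z,b,B.mean(0).round(1))
f=F["top"]
K=[onz(f,u,150) for u in((215,99.6),(287,95),(294,179),(219.4,184.4))];print(np.round(K,0)[:,:2])
K=np.array(K)[:,:2];d=K[:2].mean(0)-K[2:].mean(0);print(np.linalg.norm(d),np.degrees(np.arctan2(d[1],d[0])),K.mean(0)-55*d/np.linalg.norm(d))
```

```text
scene [234 193  26  28 585]
top [244 145  22  23 368]
None 155 158 [659.  20.]
None 157.5 195 [659.  20.]
None 160 230 [659.  20.]
scene 155 97 [659.   20.5]
scene 157.5 132 [659.  20.]
scene 160 163 [659.  20.]
top 155 59 [658.   19.5]
top 157.5 61 [658.   19.2]
top 160 62 [656.  19.]
[[825. 123.]
 [831. -72.]
 [599. -81.]
 [591. 113.]]
233.65679961025165 2.332978882960577 [656.5621241   18.46956772]
```

Run:
```python
from h import *
F={c:cams.grab_frame(c) for c in("scene","top")}
a=np.linspace(0,2*np.pi,60,endpoint=False);ring=np.c_[np.cos(a)*27,np.sin(a)*27,0*a]
for c,f in F.items():
    S=6
    u0=(224,183) if c=="scene" else (234,135)
    crop=cv2.resize(f["color"][u0[1]:u0[1]+46,u0[0]:u0[0]+46],None,fx=S,fy=S,interpolation=cv2.INTER_CUBIC)
    hsv=cv2.cvtColor(crop,cv2.COLOR_RGB2HSV)
    m=cv2.inRange(hsv,(105,90,20),(130,255,255))
    n,l,st,ce=cv2.connectedComponentsWithStats(m);i=1+st[1:,4].argmax();M=l==i
    for z in(155,157.5,160):
      C=[]
      for x in np.arange(640,680,1.):
        for y in np.arange(5,35,1.):
          P=np.vstack([ring+[x,y,z],ring+[x,y,z+30.6]])
          h=(cv2.convexHull(proj(f,P).astype(np.float32))-np.float32(u0)+.5)*S-.5
          k=np.zeros(M.shape,np.uint8);cv2.fillConvexPoly(k,np.round(h*16).astype(np.int32),1,shift=4)
          C.append(((k.astype(bool)^M).sum(),x,y))
      print(c,z,st[i],min(C))
```

```text
scene 155 [   58    59   162   171 21011] (np.int64(1485), np.float64(663.0), np.float64(21.0))
scene 157.5 [   58    59   162   171 21011] (np.int64(1572), np.float64(665.0), np.float64(21.0))
scene 160 [   58    59   162   171 21011] (np.int64(1551), np.float64(667.0), np.float64(22.0))
top 155 [   58    58   134   139 13190] (np.int64(1518), np.float64(659.0), np.float64(20.0))
top 157.5 [   58    58   134   139 13190] (np.int64(1542), np.float64(659.0), np.float64(20.0))
top 160 [   58    58   134   139 13190] (np.int64(1580), np.float64(658.0), np.float64(20.0))
```

>>> apply_moves:
  increments:
    - [1,0.03,-0.025,0.003,0,0,-7]
    - [1,0.03,-0.025,0.003,0,0,-7]
    - [1,0.03,-0.025,0.003,0,0,-7]
    - [1,0.03,-0.025,0.003,0,0,-7]
    - [1,0.03,-0.025,0,0,0,-7]

```text
time_s: 2.12
ee_pos: [345.6, 415.2, 240.7]
ee_rot: [179.9, -0.0, 124.9]
force: [1.3, 0.2, -0.7]
gripper_width: 91.3
gripper_force: 0.0
```

>>> apply_moves:
  increments:
    - [1,0.025,-0.03,0,0,0,-7]
    - [1,0.025,-0.03,0,0,0,-7]
    - [1,0.025,-0.03,0,0,0,-7]
    - [1,0.025,-0.03,0,0,0,-7]
    - [1,0.025,-0.03,0,0,0,-7]

```text
time_s: 2.53
ee_pos: [470.3, 264.6, 240.2]
ee_rot: [180.0, -0.0, 89.9]
force: [0.5, -0.0, -0.2]
gripper_width: 91.6
gripper_force: 0.0
```

>>> apply_moves:
  increments:
    - [1,0.019,-0.025,0,0,0,-7]
    - [1,0.019,-0.025,0,0,0,-7]
    - [1,0.019,-0.025,0,0,0,-7]
    - [1,0.019,-0.025,0,0,0,-7]
    - [1,0.019,-0.025,0,0,0,-7]

```text
time_s: 2.95
ee_pos: [565.1, 139.7, 240.0]
ee_rot: [180.0, -0.0, 54.9]
force: [-0.3, 0.8, -0.7]
gripper_width: 91.3
gripper_force: 0.0
```

>>> apply_moves:
  increments:
    - [1,0.019,-0.024,0,0,0,-7]
    - [1,0.019,-0.024,0,0,0,-7]
    - [1,0.019,-0.024,0,0,0,-7]
    - [1,0.019,-0.024,0,0,0,-7]
    - [1,0.019,-0.024,0,0,0,-7]

```text
time_s: 3.37
ee_pos: [660.1, 19.8, 240.0]
ee_rot: [180.0, -0.0, 19.9]
force: [1.3, -0.2, 0.7]
gripper_width: 91.5
gripper_force: 0.0
```

>>> apply_moves:
  increments:
    - [1,0,0,-0.004,0,0,-7]
    - [1,0,0,-0.004,0,0,-7]
    - [1,0,0,-0.004,0,0,-7]
    - [1,0,0,-0.004,0,0,-7]
    - [1,0,0,-0.004,0,0,-7]

```text
time_s: 3.78
ee_pos: [659.4, 21.0, 219.6]
ee_rot: [180.0, 0.0, -15.1]
force: [0.3, -0.4, 0.2]
gripper_width: 91.5
gripper_force: 0.0
```

>>> apply_moves:
  increments:
    - [1,0,0,0,0,0,-7]
    - [1,0,0,0,0,0,-7]
    - [1,0,0,0,0,0,-7]
    - [1,0,0,0,0,0,-7]
    - [1,0,0,0,0,0,-7]

```text
time_s: 4.2
ee_pos: [659.4, 21.2, 219.9]
ee_rot: [180.0, 0.0, -50.1]
force: [-0.2, -0.5, -0.0]
gripper_width: 91.2
gripper_force: 0.0
```

Run:
```python
from h import *
F={c:cams.grab_frame(c) for c in("scene","top")}
s=status.state();print({k:np.round(s[k],2).tolist() for k in("ee_pos","ee_rot","qpos","force")})
a=cv2.resize(F["scene"]["color"][150:250,190:300,::-1],(400,364),interpolation=cv2.INTER_CUBIC)
b=cv2.resize(F["top"]["color"][105:205,200:310,::-1],(400,364),interpolation=cv2.INTER_CUBIC)
cv2.imwrite("pics/over.png",np.hstack([a,b]))
for f in F.values(): print(proj(f,s["ee_pos"]),proj(f,[[660,20,188]]))
```

```text
{'ee_pos': [659.35, 21.15, 219.87], 'ee_rot': [179.99, 0.01, -49.74], 'qpos': [0.84, 26.32, 78.24, -0.0, 75.46, 140.58], 'force': [0.63, 0.57, -0.68]}
[[246.46578378 190.38863888]] [[246.27954243 200.15709667]]
[[253.25021504 150.70656032]] [[254.07930845 153.71694593]]
```

View pics/over.png

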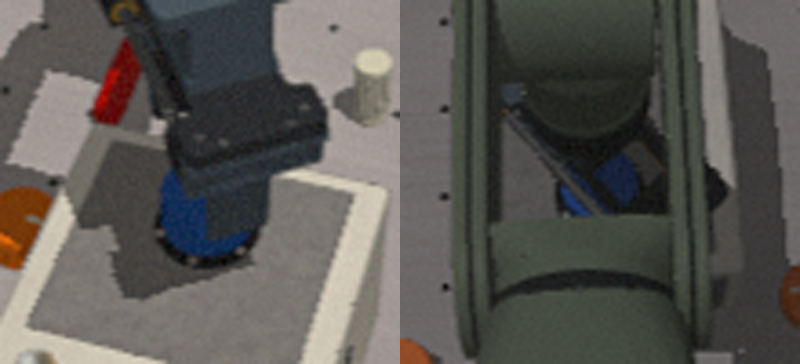

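>>> apply_moves:
  increments:
    - [1,-0.0014,-0.0012,-0.012,0,0,0]
    - [1,0,0,-0.012,0,0,0]
    - [1,0,0,-0.012,0,0,0]
    - [1,0,0,-0.008,0,0,0]
    - [1,0,0,0,0,0,0]
  newtons: 3

```text
time_s: 4.72
ee_pos: [656.8, 20.0, 173.9]
ee_rot: [179.8, 0.1, -49.6]
force: [-0.1, -0.1, 0.6]
gripper_width: 90.9
gripper_force: 0.0
```

>>> apply_moves:
  increments:
    - [0.3,0,0,0,0,0,0]
    - [0.3,0,0,0,0,0,0]
    - [0.25,0,0,0,0,0,0]
    - [0.25,0,0,0,0,0,0]

```text
time_s: 5.05
ee_pos: [658.4, 20.0, 176.8]
ee_rot: [-179.9, -0.1, -49.7]
force: [0.5, 0.3, 0.6]
gripper_width: 67.0
gripper_force: 0.0
```

>>> apply_moves:
  increments:
    - [0.3,0,0,0,0,0,0]
    - [0.3,0,0,0,0,0,0]

```text
time_s: 5.22
ee_pos: [658.1, 20.0, 176.4]
ee_rot: [-180.0, -0.0, -49.7]
force: [0.1, -0.1, -0.0]
gripper_width: 59.6
gripper_force: 0.0
```

>>> apply_moves:
  increments:
    - [0.2,0,0,0,0,0,0]
    - [0.15,0,0,0,0,0,0]
    - [0.1,0,0,0,0,0,0]

```text
time_s: 5.47
ee_pos: [659.1, 20.9, 176.2]
ee_rot: [-179.8, -0.0, -49.8]
force: [3.7, 4.4, -1.4]
gripper_width: 53.6
gripper_force: 3.0
```

>>> apply_moves:
  increments:
    - [0.1,0.0005,0.0004,0,0,0,0]
    - [0.1,0.0005,0.0004,0,0,0,0]
    - [0.1,0,0,0,0,0,0]

```text
time_s: 5.72
ee_pos: [659.1, 20.9, 176.2]
ee_rot: [-180.0, -0.0, -49.7]
force: [2.4, 1.3, 1.0]
gripper_width: 53.9
gripper_force: 3.0
```

>>> apply_moves:
  increments:
    - [0.1,0.0005,0.0004,0,0,0,0]
    - [0.1,0,0,0,0,0,0]
    - [0.1,0,0,0,0,0,0]

```text
time_s: 5.97
ee_pos: [659.1, 20.9, 176.1]
ee_rot: [180.0, 0.0, -49.8]
force: [-0.2, 0.6, 1.8]
gripper_width: 54.1
gripper_force: 3.0
```

>>> apply_moves:
  increments:
    - [0,0,0,0,0,0,0]
    - [0,0,0,0,0,0,0]
    - [0,0,0,0,0,0,0]
  newtons: 20

```text
time_s: 6.22
ee_pos: [659.2, 20.9, 176.1]
ee_rot: [180.0, 0.0, -49.8]
force: [-0.4, -0.4, 2.0]
gripper_width: 54.0
gripper_force: 20.0
```

>>> apply_moves:
  increments:
    - [0,0,0,0.0001,0,0,4]
    - [0,0,0,0.0001,0,0,4]
    - [0,0,0,0.0001,0,0,4]
    - [0,0,0,0.0001,0,0,4]
    - [0,0,0,0,0,0,4]

```text
time_s: 6.63
ee_pos: [659.3, 20.6, 176.6]
ee_rot: [179.9, -0.0, -29.6]
force: [-0.1, -0.1, 3.0]
gripper_width: 53.5
gripper_force: 20.0
```

```bash
python3 -c "
from h import *
s=status.state();print({k:np.round(s[k],2).tolist() for k in('ee_pos','ee_rot','force','torque','qpos')})"
```

```text
{'ee_pos': [659.26, 20.64, 176.61], 'ee_rot': [179.94, -0.01, -29.57], 'force': [-0.13, -0.09, 2.99], 'torque': [-0.01, 0.19, 0.01], 'qpos': [0.82, 27.8, 82.08, -0.06, 70.14, 120.41]}
```

>>> apply_moves:
  increments:
    - [0,0,0,0.0004,0,0,7]
    - [0,0,0,0.0002,0,0,7]
    - [0,0,0,0.0002,0,0,7]
    - [0,0,0,0.0002,0,0,7]
    - [0,0,0,0.0002,0,0,7]

```text
time_s: 7.05
ee_pos: [659.6, 20.6, 177.6]
ee_rot: [179.9, -0.0, 5.6]
force: [0.5, -0.0, 0.7]
gripper_width: 53.5
gripper_force: 20.0
```

>>> apply_moves:
  increments:
    - [0,0,0,0.0002,0,0,7]
    - [0,0,0,0.0002,0,0,7]
    - [0,0,0,0.0002,0,0,7]
    - [0,0,0,0.0002,0,0,7]
    - [0,0,0,0.0002,0,0,7]

```text
time_s: 7.47
ee_pos: [659.4, 20.9, 178.6]
ee_rot: [180.0, 0.0, 40.6]
force: [0.1, -0.1, 1.3]
gripper_width: 53.9
gripper_force: 20.0
```

>>> apply_moves:
  increments:
    - [0,0,0,0.0002,0,0,7]
    - [0,0,0,0.0002,0,0,7]
    - [0,0,0,0.0002,0,0,7]
    - [0,0,0,0.0002,0,0,7]
    - [0,0,0,0.0002,0,0,7]

```text
time_s: 7.88
ee_pos: [659.1, 20.5, 179.5]
ee_rot: [-180.0, 0.1, 75.6]
force: [-0.6, -1.2, 2.6]
gripper_width: 53.9
gripper_force: 20.0
```

>>> apply_moves:
  increments:
    - [0,0,0,0.0004,0,0,7]
    - [0,0,0,0.0003,0,0,7]
    - [0,0,0,0.0002,0,0,7]
    - [0,0,0,0.0002,0,0,7]
    - [0,0,0,0.0002,0,0,7]

```text
time_s: 8.3
ee_pos: [659.0, 20.0, 180.5]
ee_rot: [-179.9, 0.1, 110.6]
force: [-0.8, -2.4, 0.6]
gripper_width: 53.7
gripper_force: 20.0
```

>>> apply_moves:
  increments:
    - [0,-0.0002,-0.0004,0.0002,0,0,7]
    - [0,0,-0.0003,0.0002,0,0,7]
    - [0,0,0,0.0002,0,0,7]
    - [0,0,0,0.0002,0,0,7]
    - [0,0,0,0.0002,0,0,7]

```text
time_s: 8.72
ee_pos: [659.3, 19.3, 181.5]
ee_rot: [-179.9, 0.1, 145.6]
force: [1.5, -2.1, 0.2]
gripper_width: 53.5
gripper_force: 20.0
```

>>> apply_moves:
  increments:
    - [0,0.0004,-0.0004,0.0002,0,0,7]
    - [0,0,-0.0002,0.0002,0,0,7]
    - [0,0,0,0.0002,0,0,7]
    - [0,0,0,0.0002,0,0,7]
    - [0,0,0,0.0002,0,0,7]

```text
time_s: 9.13
ee_pos: [659.7, 19.0, 182.5]
ee_rot: [-179.9, -0.0, -179.4]
force: [1.0, -1.3, -0.8]
gripper_width: 53.8
gripper_force: 20.0
```

>>> apply_moves:
  increments:
    - [0,0.0003,-0.0003,0.0001,0,0,7]
    - [0,0,-0.0002,0.0002,0,0,7]
    - [0,0,0,0.0002,0,0,7]
    - [0,0,0,0.0002,0,0,7]
    - [0,0,0,0.0002,0,0,7]

```text
time_s: 9.55
ee_pos: [660.3, 18.9, 183.5]
ee_rot: [-180.0, -0.0, -144.4]
force: [1.8, -0.4, -0.5]
gripper_width: 53.8
gripper_force: 20.0
```

>>> apply_moves:
  increments:
    - [0,0.0003,0,0.0002,0,0,6]
    - [0,0,0,0.0002,0,0,6]
    - [0,0,0,0,0,0,0]
    - [0,0,0,0,0,0,0]

```text
time_s: 9.88
ee_pos: [660.5, 19.2, 183.8]
ee_rot: [-180.0, -0.0, -132.9]
force: [1.8, -0.1, -1.0]
gripper_width: 53.8
gripper_force: 20.0
```

```bash
python3 -c "
from h import *
s=status.state();print({k:np.round(s[k],2).tolist() for k in('ee_pos','ee_rot','force','torque','qpos')})"
```

```text
{'ee_pos': [660.49, 19.22, 183.85], 'ee_rot': [-179.98, -0.0, -132.89], 'force': [1.8, -0.06, -0.95], 'torque': [0.15, -0.28, 0.12], 'qpos': [0.68, 27.62, 81.32, -0.01, 71.05, -136.43]}
```

>>> apply_moves:
  increments:
    - [0.1,0,0,0,0,0,0]
    - [0.25,0,0,0,0,0,0]
    - [0.4,0,0,0,0,0,0]
    - [0.5,0,0,0,0,0,0]
    - [0.5,0.0002,-0.0003,0,0,0,0]

```text
time_s: 10.3
ee_pos: [660.1, 19.0, 184.1]
ee_rot: [180.0, -0.0, -132.8]
force: [-0.3, 0.1, 0.3]
gripper_width: 68.1
gripper_force: 0.0
```

Run:
```python
from h import *
F={c:cams.grab_frame(c) for c in("scene",)}
a=cv2.resize(F["scene"]["color"][170:250,200:300,::-1],(600,480),interpolation=cv2.INTER_CUBIC)
cv2.imwrite("pics/rel.png",a)
s=status.state();print({k:np.round(s[k],2).tolist() for k in('ee_pos','ee_rot','force','gripper_width')})
```

```text
{'ee_pos': [660.22, 18.96, 184.11], 'ee_rot': [179.98, -0.03, -132.78], 'force': [0.22, -0.03, 1.42], 'gripper_width': 68.65}
```

View pics/rel.png

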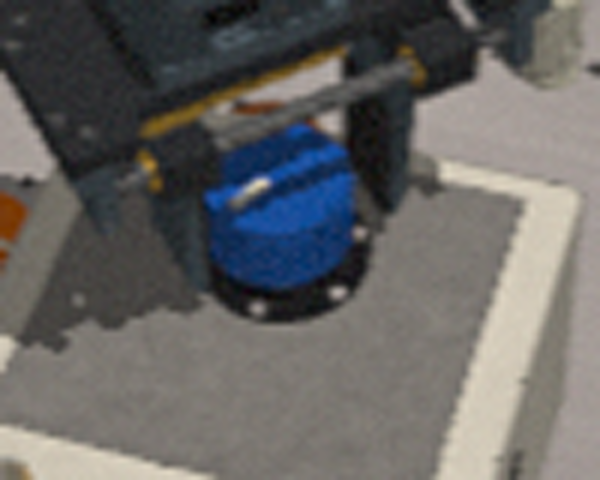

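The cap is still on the neck, at crop (280,205), and the fingers are clear of it. Its mark has turned, so the grip did turn it. I'll rewind the wrist.

>>> apply_moves:
  increments:
    - [0.5,0,0,0,0,0,-7]
    - [0.5,0,0,0,0,0,-7]
    - [0.5,0,0,0,0,0,-7]
    - [0.5,0,0,0,0,0,-7]
    - [0.5,0,0,0,0,0,-7]

```text
time_s: 10.77
ee_pos: [660.3, 19.0, 184.2]
ee_rot: [180.0, -0.0, -168.1]
force: [0.1, -0.9, 0.2]
gripper_width: 68.4
gripper_force: 0.0
```

>>> apply_moves:
  increments:
    - [0.5,0,0,0,0,0,-7]
    - [0.5,0,0,0,0,0,-7]
    - [0.5,0,0,0,0,0,-7]
    - [0.5,0,0,0,0,0,-7]
    - [0.5,0,0,0,0,0,-7]

```text
time_s: 11.18
ee_pos: [660.3, 19.0, 184.2]
ee_rot: [-180.0, -0.0, 156.9]
force: [0.0, -0.1, -0.3]
gripper_width: 68.5
gripper_force: 0.0
```

>>> apply_moves:
  increments:
    - [0.5,0,0,0,0,0,-7]
    - [0.5,0,0,0,0,0,-7]
    - [0.5,0,0,0,0,0,-7]
    - [0.5,0,0,0,0,0,-7]
    - [0.5,0,0,0,0,0,-7]

```text
time_s: 11.6
ee_pos: [660.3, 19.0, 184.2]
ee_rot: [-180.0, -0.0, 121.9]
force: [-0.0, 0.5, 0.5]
gripper_width: 68.4
gripper_force: 0.0
```

>>> apply_moves:
  increments:
    - [0.5,0,0,0,0,0,-7]
    - [0.5,0,0,0,0,0,-7]
    - [0.5,0,0,0,0,0,-7]
    - [0.5,0,0,0,0,0,-7]
    - [0.5,0,0,0,0,0,-7]

```text
time_s: 12.02
ee_pos: [660.3, 19.0, 184.2]
ee_rot: [-180.0, 0.0, 86.9]
force: [0.6, 0.1, 0.5]
gripper_width: 68.3
gripper_force: 0.0
```

>>> apply_moves:
  increments:
    - [0.5,0,0,0,0,0,-7]
    - [0.5,0,0,0,0,0,-7]
    - [0.5,0,0,0,0,0,-7]
    - [0.5,0,0,0,0,0,-7]
    - [0.5,0,0,0,0,0,-7]

```text
time_s: 12.43
ee_pos: [660.3, 19.0, 184.2]
ee_rot: [-180.0, 0.0, 51.9]
force: [0.5, 0.0, 0.5]
gripper_width: 68.3
gripper_force: 0.0
```

>>> apply_moves:
  increments:
    - [0.5,0,0,0,0,0,-7]
    - [0.5,0,0,0,0,0,-7]
    - [0.5,0,0,0,0,0,-7]
    - [0.5,0,0,0,0,0,-7]
    - [0.5,0,0,0,0,0,-7]

```text
time_s: 12.85
ee_pos: [660.3, 19.0, 184.1]
ee_rot: [180.0, 0.0, 16.9]
force: [0.9, -0.2, 0.1]
gripper_width: 68.6
gripper_force: 0.0
```

>>> apply_moves:
  increments:
    - [0.5,0,0,0,0,0,-7]
    - [0.5,0,0,0,0,0,-7]
    - [0.5,0,0,0,0,0,-7]
    - [0.5,0,0,0,0,0,-7]
    - [0.5,0,0,0,0,0,-7]

```text
time_s: 13.27
ee_pos: [660.3, 19.0, 184.2]
ee_rot: [180.0, 0.0, -18.1]
force: [0.4, 0.4, -0.5]
gripper_width: 68.3
gripper_force: 0.0
```

>>> apply_moves:
  increments:
    - [0.5,0,0,0,0,0,-7]
    - [0.4,0,0,0,0,0,-7]
    - [0.3,0,0,0,0,0,-7]
    - [0.3,0,0,0,0,0,-7]
    - [0.3,0,0,0,0,0,-4]
  newtons: 3

```text
time_s: 13.68
ee_pos: [660.3, 19.0, 184.2]
ee_rot: [180.0, 0.0, -50.1]
force: [1.2, 0.2, -0.7]
gripper_width: 59.4
gripper_force: 0.0
```

>>> apply_moves:
  increments:
    - [0.2,0,0,0,0,0,0]
    - [0.15,0,0,0,0,0,0]
    - [0.1,0,0,0,0,0,0]
    - [0.1,0,0,0,0,0,0]

```text
time_s: 14.02
ee_pos: [659.6, 18.6, 184.0]
ee_rot: [179.9, 0.0, -49.7]
force: [-3.2, -2.4, 1.3]
gripper_width: 54.7
gripper_force: 3.0
```

>>> apply_moves:
  increments:
    - [0.1,-0.0006,-0.0005,0,0,0,0]
    - [0.1,0,0,0,0,0,0]
    - [0.1,0,0,0,0,0,0]

```text
time_s: 14.27
ee_pos: [659.6, 18.6, 184.1]
ee_rot: [180.0, 0.0, -49.7]
force: [-3.1, -1.2, -0.0]
gripper_width: 54.4
gripper_force: 3.0
```

>>> apply_moves:
  increments:
    - [0.1,-0.0004,-0.0002,0,0,0,0]
    - [0.0,0,0,0,0,0,0]
    - [0,0,0,0,0,0,0]
    - [0,0,0,0,0,0,0]
  newtons: 22

```text
time_s: 14.6
ee_pos: [659.5, 18.5, 184.1]
ee_rot: [-180.0, 0.0, -49.8]
force: [-1.8, -1.0, 0.3]
gripper_width: 54.0
gripper_force: 22.0
```

>>> apply_moves:
  increments:
    - [0,0,0,0.0002,0,0,7]
    - [0,0,0,0.0002,0,0,7]
    - [0,0,0,0.0002,0,0,7]
    - [0,0,0,0.0002,0,0,7]
    - [0,0,0,0.0002,0,0,7]

```text
time_s: 15.02
ee_pos: [660.2, 18.1, 185.1]
ee_rot: [180.0, -0.1, -14.4]
force: [0.0, -1.4, -1.7]
gripper_width: 53.7
gripper_force: 22.0
```

>>> apply_moves:
  increments:
    - [0,0,-0.0003,0.0001,0,0,7]
    - [0,0,0,0.0001,0,0,7]
    - [0,0,0,0.0002,0,0,7]
    - [0,0,0,0.0002,0,0,7]
    - [0,0,0,0.0002,0,0,7]

```text
time_s: 15.43
ee_pos: [660.9, 18.1, 186.1]
ee_rot: [179.9, -0.2, 20.6]
force: [0.3, 0.0, -1.5]
gripper_width: 53.9
gripper_force: 22.0
```

>>> apply_moves:
  increments:
    - [0,0.0002,0,0.0001,0,0,7]
    - [0,0,0,0.0002,0,0,7]
    - [0,0,0,0.0002,0,0,7]
    - [0,0,0,0.0002,0,0,7]
    - [0,0,0,0.0002,0,0,7]

```text
time_s: 15.85
ee_pos: [661.5, 18.4, 187.1]
ee_rot: [179.8, -0.2, 55.6]
force: [2.0, 0.5, -2.0]
gripper_width: 53.8
gripper_force: 22.0
```

>>> apply_moves:
  increments:
    - [0,0.0005,0.0001,0,0,0,7]
    - [0,0,0,0.0002,0,0,7]
    - [0,0,0,0.0002,0,0,7]
    - [0,0,0,0.0002,0,0,7]
    - [0,0,0,0.0002,0,0,7]

```text
time_s: 16.27
ee_pos: [662.0, 19.1, 188.0]
ee_rot: [179.7, -0.1, 90.6]
force: [2.3, 2.0, -1.4]
gripper_width: 53.6
gripper_force: 22.0
```

>>> apply_moves:
  increments:
    - [0,0.0004,0.0005,0.0001,0,0,7]
    - [0,0,0.0002,0.0002,0,0,7]
    - [0,0,0,0.0002,0,0,7]
    - [0,0,0,0.0002,0,0,7]
    - [0,0,0,0.0002,0,0,7]

```text
time_s: 16.68
ee_pos: [662.1, 20.1, 189.0]
ee_rot: [179.7, 0.0, 125.6]
force: [0.4, 2.5, 0.4]
gripper_width: 53.7
gripper_force: 22.0
```

>>> apply_moves:
  increments:
    - [0,-0.0003,0.0005,0.0002,0,0,7]
    - [0,0,0.0003,0.0002,0,0,7]
    - [0,0,0,0.0002,0,0,7]
    - [0,0,0,0.0002,0,0,7]
    - [0,0,0,0.0002,0,0,7]

```text
time_s: 17.1
ee_pos: [661.5, 20.8, 189.9]
ee_rot: [179.8, 0.1, 160.6]
force: [0.4, 1.6, -0.5]
gripper_width: 54.2
gripper_force: 22.0
```

>>> apply_moves:
  increments:
    - [0,-0.0004,0.0004,0.0002,0,0,7]
    - [0,0,0,0.0002,0,0,7]
    - [0,0,0,0.0002,0,0,7]
    - [0,0,0,0.0002,0,0,7]
    - [0,0,0,0.0002,0,0,7]

```text
time_s: 17.52
ee_pos: [661.1, 21.0, 191.0]
ee_rot: [179.9, 0.2, -164.4]
force: [1.4, 2.0, -0.0]
gripper_width: 53.4
gripper_force: 22.0
```

>>> apply_moves:
  increments:
    - [0,-0.0003,0.0002,0.0002,0,0,7]
    - [0,0,0,0.0002,0,0,7]
    - [0,0,0,0.0002,0,0,7]
    - [0,0,0,0.0002,0,0,7]
    - [0,0,0,0.0001,0,0,4]

```text
time_s: 17.93
ee_pos: [661.1, 21.1, 193.0]
ee_rot: [-179.9, 0.3, -132.5]
force: [-0.1, 1.8, 3.6]
gripper_width: 53.5
gripper_force: 22.0
```

Run:
```python
from h import *
F={c:cams.grab_frame(c) for c in("scene",)}
a=cv2.resize(F["scene"]["color"][170:250,200:300,::-1],(600,480),interpolation=cv2.INTER_CUBIC)
cv2.imwrite("pics/rel2.png",a)
s=status.state();print({k:np.round(s[k],2).tolist() for k in('ee_pos','ee_rot','force','torque','gripper_width','qpos')})
```

```text
{'ee_pos': [661.15, 21.11, 193.06], 'ee_rot': [-179.86, 0.25, -132.42], 'force': [0.55, 0.98, 4.35], 'torque': [0.29, 0.08, -0.01], 'gripper_width': 53.86, 'qpos': [0.79, 27.21, 80.64, 0.09, 71.86, -136.82]}
```

View pics/rel2.png

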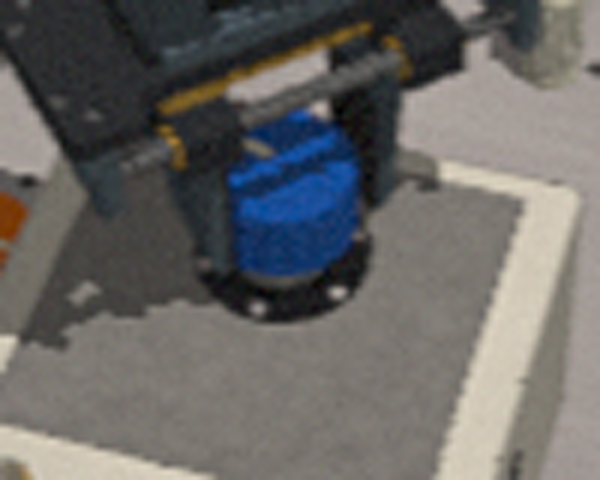

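The upward force has jumped to about 4.4 N, the tool has risen 1 mm above its command and the torque is near 0. That means the thread has let go, so I'll keep hold and lift gently, watching the force.

>>> apply_moves:
  increments:
    - [0,0,0.0002,0.0005,0,0,0]
    - [0,0,0,0.0005,0,0,0]
    - [0,0,0,0.0005,0,0,0]
    - [0,0,0,0.0005,0,0,0]
  newtons: 28

```text
time_s: 18.32
ee_pos: [660.5, 20.6, 194.1]
ee_rot: [-179.9, 0.1, -132.8]
force: [2.5, 1.4, 3.4]
gripper_width: 53.4
gripper_force: 28.0
```

>>> apply_moves:
  increments:
    - [0,0,0,0.001,0,0,0]
    - [0,0,0,0.001,0,0,0]
    - [0,0,0,0.001,0,0,0]
    - [0,0,0,0.001,0,0,0]

```text
time_s: 18.65
ee_pos: [659.7, 20.3, 197.5]
ee_rot: [-180.0, -0.0, -132.8]
force: [1.5, 0.7, 2.6]
gripper_width: 53.8
gripper_force: 28.0
```

>>> apply_moves:
  increments:
    - [0,0,0,0.001,0,0,0]
    - [0,0,0,0.0015,0,0,0]
    - [0,0,0,0.002,0,0,0]
    - [0,0,0,0.002,0,0,0]
    - [0,0,0,0.002,0,0,0]

```text
time_s: 19.07
ee_pos: [658.6, 20.4, 205.1]
ee_rot: [179.9, -0.1, -132.8]
force: [0.4, -0.7, -0.1]
gripper_width: 53.7
gripper_force: 28.0
```

>>> apply_moves:
  increments:
    - [0,0,0,0.003,0,0,0]
    - [0,0,0,0.004,0,0,0]
    - [0,0,0,0.005,0,0,0]
    - [0,0,0,0.006,0,0,0]
    - [0,0,0,0.006,0,0,0]

```text
time_s: 19.48
ee_pos: [659.6, 20.5, 230.7]
ee_rot: [180.0, 0.0, -132.8]
force: [-0.2, -0.2, -0.4]
gripper_width: 53.7
gripper_force: 28.0
```

>>> apply_moves:
  increments:
    - [0,0,0,0.01,0,0,0]
    - [0,0,0,0.01,0,0,0]
    - [0,0,0,0.01,0,0,0]
    - [0,0,0,0.01,0,0,0]
    - [0,0,0,0.01,0,0,0]

```text
time_s: 19.9
ee_pos: [659.6, 20.5, 281.4]
ee_rot: [-180.0, 0.0, -132.8]
force: [-0.4, -0.2, -1.0]
gripper_width: 53.4
gripper_force: 28.0
```

Run:
```python
from h import *
F={c:cams.grab_frame(c) for c in("scene","top")}
a=cv2.resize(F["scene"]["color"][130:250,180:300,::-1],(400,400),interpolation=cv2.INTER_CUBIC)
b=cv2.resize(F["top"]["color"][190:290,100:200,::-1],(400,400),interpolation=cv2.INTER_CUBIC)
cv2.imwrite("pics/lift.png",np.hstack([a,b]))
s=status.state();print({k:np.round(s[k],2).tolist() for k in('time_s','ee_pos','ee_rot','force','gripper_width','gripper_force','qpos')})
```

```text
{'time_s': 20.0, 'ee_pos': [660.49, 20.48, 282.66], 'ee_rot': [-179.81, 0.18, -132.75], 'force': [-0.67, -0.45, -0.22], 'gripper_width': 53.75, 'gripper_force': 28.0, 'qpos': [0.78, 24.77, 71.87, 0.0, 83.09, -136.47]}
```

View pics/lift.png

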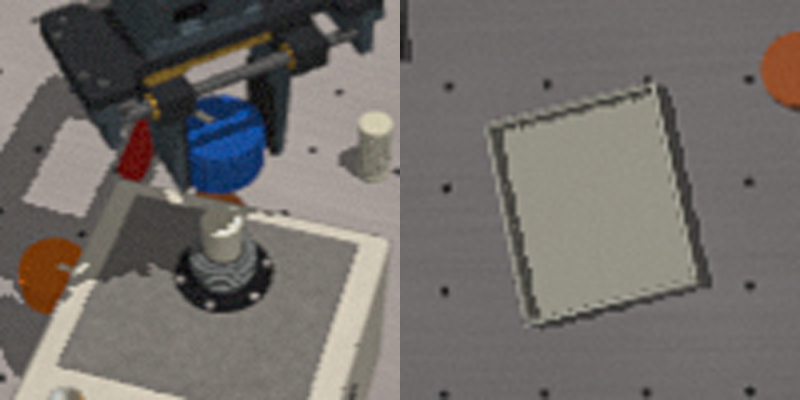

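The cap is in hand at left crop (225,145) and the open cartridge stands below it. I'll now fit the tray pose and the cap's height in the grip.

Run:
```python
from h import *
F={c:cams.grab_frame(c) for c in("scene","top")}
M={}
for c in F:
    t=finder.trace("tray",c);M[c]=t[0]["pixels"]
box=np.array([[x,y,z] for x in(-75,75) for y in(-65,65) for z in(0,18)],float)
def cost(p,cs):
    a=np.radians(p[2]);R=np.array([[np.cos(a),-np.sin(a),0],[np.sin(a),np.cos(a),0],[0,0,1]]);t=0
    for c in cs:
        h=cv2.convexHull(proj(F[c],box@R.T+[p[0],p[1],0]).astype(np.float32))
        m=np.zeros((384,512),np.uint8);cv2.fillConvexPoly(m,np.round(h*256).astype(np.int32),1,shift=8);t+=(m.astype(bool)^M[c]).sum()
    return t
for cs in(["top"],["scene"],["top","scene"]):
    C=[(cost((x,y,a),cs),x,y,a) for x in np.arange(445,476,1.5) for y in np.arange(325,350,1.5) for a in np.arange(8,19,2)]
    b=min(C)[0];print(cs,b,np.mean([k[1:] for k in C if k[0]<=b*1.03],axis=0).round(1))
f=F["scene"];hsv=cv2.cvtColor(f["color"],cv2.COLOR_RGB2HSV)
m=cv2.inRange(hsv,(105,90,20),(130,255,255));m[210:]=0;n,l,st,ce=cv2.connectedComponentsWithStats(m);i=1+st[1:,4].argmax();print(st[i])
s=status.state()["ee_pos"];a=np.linspace(0,6.28,90);r=np.c_[27*np.cos(a),27*np.sin(a),0*a]
for d in(14,16,18,20,22,24): print(d,proj(f,r+[s[0],s[1],s[2]-d])[:,1].max().round(1),proj(f,r+[s[0],s[1],s[2]-d+30.6])[:,1].min().round(1))
```

```text
['top'] 139 [460. 337.  12.]
['scene'] 112 [463.8 338.5  12. ]
['top', 'scene'] 272 [461.5 337.   12. ]
[235 158  26  30 591]
14 185.6 155.4
16 186.2 156.1
18 186.9 156.8
20 187.6 157.5
22 188.2 158.2
24 188.9 158.9
```

>>> apply_moves:
  increments:
    - [0,-0.011,0.0175,0,0,0,-7]
    - [0,-0.011,0.0175,0,0,0,-7]
    - [0,-0.011,0.0175,0,0,0,-7]
    - [0,-0.011,0.0175,0,0,0,-7]
    - [0,-0.011,0.0175,0,0,0,-7]

```text
time_s: 20.62
ee_pos: [603.6, 108.6, 279.1]
ee_rot: [180.0, -0.1, -168.1]
force: [-1.0, 0.5, -0.2]
gripper_width: 53.7
gripper_force: 28.0
```

>>> apply_moves:
  increments:
    - [0,-0.011,0.0175,0,0,0,-7]
    - [0,-0.011,0.0175,0,0,0,-7]
    - [0,-0.011,0.0175,0,0,0,-7]
    - [0,-0.011,0.0175,0,0,0,-7]
    - [0,-0.011,0.0175,0,0,0,-7]

```text
time_s: 21.03
ee_pos: [548.6, 196.2, 279.2]
ee_rot: [-179.9, -0.1, 156.9]
force: [0.4, 0.2, -0.5]
gripper_width: 53.7
gripper_force: 28.0
```

>>> apply_moves:
  increments:
    - [0,-0.011,0.0175,-0.015,0,0,-7]
    - [0,-0.011,0.0175,-0.015,0,0,-7]
    - [0,-0.011,0.0175,-0.015,0,0,-7]
    - [0,-0.011,0.0175,-0.015,0,0,-7]
    - [0,-0.011,0.0175,-0.015,0,0,-7]

```text
time_s: 21.45
ee_pos: [493.5, 283.5, 203.7]
ee_rot: [-179.9, -0.0, 121.9]
force: [0.6, 0.1, -1.3]
gripper_width: 53.6
gripper_force: 28.0
```

>>> apply_moves:
  increments:
    - [0,-0.011,0.0175,-0.015,0,0,-7]
    - [0,-0.011,0.0175,-0.015,0,0,-7]
    - [0,-0.011,0.0175,-0.015,0,0,-7]
    - [0,0,0,-0.015,0,0,0]
    - [0,0,0,-0.015,0,0,0]

```text
time_s: 21.87
ee_pos: [460.4, 336.2, 128.6]
ee_rot: [-179.9, 0.0, 101.4]
force: [0.5, -1.3, -1.0]
gripper_width: 53.6
gripper_force: 28.0
```

>>> apply_moves:
  increments:
    - [0,0,0,-0.015,0,0,0]
    - [0,0,0,-0.015,0,0,0]
    - [0,0,0,-0.015,0,0,0]
    - [0,0,0,-0.01,0,0,0]
    - [0,0,0,0,0,0,0]

```text
time_s: 22.28
ee_pos: [460.0, 334.4, 72.4]
ee_rot: [-179.7, 0.1, 101.2]
force: [-0.2, 0.6, -1.4]
gripper_width: 53.8
gripper_force: 28.0
```

Run:
```python
from h import *
F={c:cams.grab_frame(c) for c in("scene","top")}
a=cv2.resize(F["scene"]["color"][140:260,330:450,::-1],(400,400),interpolation=cv2.INTER_CUBIC)
b=cv2.resize(F["top"]["color"][190:290,100:200,::-1],(400,400),interpolation=cv2.INTER_CUBIC)
cv2.imwrite("pics/tray.png",np.hstack([a,b]))
s=status.state();print({k:np.round(s[k],2).tolist() for k in('time_s','ee_pos','ee_rot','force','gripper_width','gripper_force','qpos')})
```

```text
{'time_s': 22.38, 'ee_pos': [461.52, 335.42, 74.79], 'ee_rot': [-179.97, 0.02, 101.24], 'force': [0.92, -0.14, -0.3], 'gripper_width': 53.88, 'gripper_force': 28.0, 'qpos': [34.86, 25.8, 102.21, -0.0, 52.02, 23.61]}
```

View pics/tray.png

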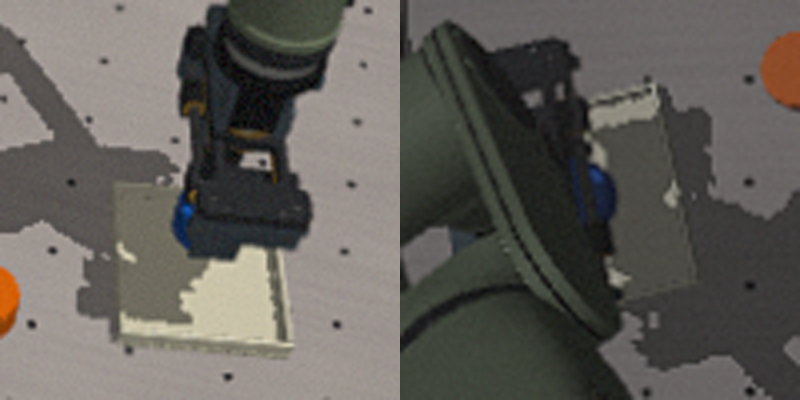

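The cap is above the tray's centre, so I'll go down and feel for the floor.

>>> apply_moves:
  increments:
    - [0,0,0.001,-0.012,0,0,0]
    - [0,0,0,-0.012,0,0,0]
    - [0,0,0,-0.01,0,0,0]
    - [0,0,0,-0.006,0,0,0]
    - [0,0,0,0,0,0,0]

```text
time_s: 22.8
ee_pos: [461.1, 336.1, 34.2]
ee_rot: [-179.9, 0.0, 101.2]
force: [0.2, 0.7, -0.0]
gripper_width: 53.7
gripper_force: 28.0
```

>>> apply_moves:
  increments:
    - [0,0,0,-0.002,0,0,0]
    - [0,0,0,-0.002,0,0,0]
    - [0,0,0,-0.002,0,0,0]
    - [0,0,0,0,0,0,0]

```text
time_s: 23.13
ee_pos: [461.6, 336.5, 29.0]
ee_rot: [180.0, -0.0, 101.2]
force: [-0.8, -0.5, -0.2]
gripper_width: 53.7
gripper_force: 28.0
```

>>> apply_moves:
  increments:
    - [0,0,0,-0.001,0,0,0]
    - [0,0,0,-0.001,0,0,0]
    - [0,0,0,-0.001,0,0,0]
    - [0,0,0,0,0,0,0]

```text
time_s: 23.47
ee_pos: [461.4, 336.4, 25.8]
ee_rot: [-180.0, 0.0, 101.2]
force: [0.5, 0.1, -0.6]
gripper_width: 53.9
gripper_force: 28.0
```

>>> apply_moves:
  increments:
    - [0,0,0,-0.001,0,0,0]
    - [0,0,0,-0.001,0,0,0]
    - [0,0,0,0,0,0,0]

```text
time_s: 23.72
ee_pos: [461.5, 336.5, 23.8]
ee_rot: [-180.0, 0.0, 101.2]
force: [0.5, 0.6, 0.0]
gripper_width: 53.7
gripper_force: 28.0
```

>>> apply_moves:
  increments:
    - [0,0,0,-0.001,0,0,0]
    - [0,0,0,-0.0005,0,0,0]
    - [0,0,0,0,0,0,0]

```text
time_s: 23.97
ee_pos: [461.6, 336.5, 23.7]
ee_rot: [180.0, -0.0, 101.2]
force: [-2.2, -1.5, 7.8]
gripper_width: 53.5
gripper_force: 28.0
```

Contact with the floor at 7.8 N. I'll ease off and release.

>>> apply_moves:
  increments:
    - [0,0,0,0.001,0,0,0]
    - [0,0,0,0,0,0,0]
  newtons: 5

```text
time_s: 24.13
ee_pos: [461.7, 336.6, 23.7]
ee_rot: [180.0, -0.0, 101.2]
force: [-0.5, -0.3, -0.5]
gripper_width: 53.8
gripper_force: 5.0
```

>>> apply_moves:
  increments:
    - [0.22,0,0,0,0,0,0]
    - [0.26,0,0,0,0,0,0]
    - [0.35,0,0,0,0,0,0]
    - [0.45,0,0,0,0,0,0]
    - [0.45,0,0,0,0,0,0]

```text
time_s: 24.55
ee_pos: [461.5, 336.5, 23.3]
ee_rot: [-180.0, 0.0, 101.2]
force: [1.1, -0.4, -0.2]
gripper_width: 65.8
gripper_force: 0.0
```

>>> apply_moves:
  increments:
    - [0.45,0,0,0.004,0,0,0]
    - [0.45,0,0,0.006,0,0,0]
    - [0.45,0,0,0.01,0,0,0]
    - [0.45,0,0,0.015,0,0,0]
    - [0.45,0,0,0.015,0,0,0]

```text
time_s: 24.97
ee_pos: [461.6, 336.5, 74.7]
ee_rot: [180.0, -0.0, 101.2]
force: [0.6, -1.3, 1.1]
gripper_width: 66.0
gripper_force: 0.0
```

>>> apply_moves:
  increments:
    - [0.45,0,0,0.03,0,0,0]
    - [0.45,0,0,0.03,0,0,0]
    - [0.45,0,0,0.03,0,0,0]
    - [0.45,-0.02,0.02,0.03,0,0,0]
    - [0.45,-0.02,0.02,0.03,0,0,0]

```text
time_s: 25.38
ee_pos: [421.7, 376.1, 226.2]
ee_rot: [179.9, -0.0, 101.1]
force: [-0.2, 0.7, -0.5]
gripper_width: 66.2
gripper_force: 0.0
```

Run:
```python
from h import *
F={c:cams.grab_frame(c) for c in("scene","top")}
a=cv2.resize(F["scene"]["color"][140:260,330:450,::-1],(400,400),interpolation=cv2.INTER_CUBIC)
b=cv2.resize(F["top"]["color"][190:290,100:200,::-1],(400,400),interpolation=cv2.INTER_CUBIC)
cv2.imwrite("pics/end.png",np.hstack([a,b]))
```

```text
(no output)
```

View pics/end.png

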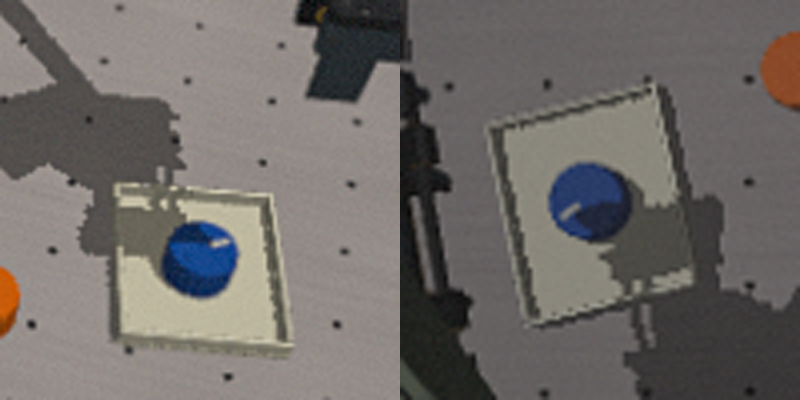

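The blue cap lies upright and flat near the tray's centre (left crop (200,260), right crop (590,200)), and the gripper is clear of it.

```bash
python3 -c "
from workcell import env;print(env.job_done())"
```

```text
the job is handed in; nothing more can be done
None
```

I unscrewed the blue cap over about 1.5 turns, held it as the thread let go, set it down upright near the middle of the white tray and released it; the job was handed in at about 25 s, and no verdict came back.

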